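# Zero the torsion-spring tester and hold its arm wound to the stop

## Robot

A 7-joint arm with a two-finger parallel gripper is mounted at the origin on the work surface. World frame = base frame: x ahead of the robot, y to its left, z up, the work surface at z = 0. Lengths are in m, angles in rad, forces in N, time in s.
With the tool pointing down it reaches from about 0.4 to 0.85 m from the base axis. Payload 10.4 kg.
Tool frame: the origin (TCP) lies midway between the tips of the shut fingers; the grasp point (between the pads) lies 19 mm behind it; z points along the fingers, x is the direction in which the jaws open and shut, and the axes are right-handed (so a half turn about z gives the same grasp; the last joint's range is limited). The gripper opens to 85 mm and grips with 20 to 120 N. Pads are 22 mm wide; open, the fingers measure 114 mm over their backs; the gripper's body (76 mm by 85 mm) begins 54 mm behind the grasp point. The pads swing forward as they close: fully open they stand 13 mm farther back than shut.
Start: joints at [1.327, 0.332, -0.065, 1.46, 0.022, 1.35, -0.088], TCP at [0.137, -0.61, 0.231] pointing down, gripper open.
Joint ranges: [-2.6, 2.6], [-0.5, 2.12], [-1.47, 1.34], [0.16, 2.42], [-1.27, 4.41], [0.06, 2.06], [-2.6, 2.6]. Speed limits (rad/s): [2.22, 2.22, 2.79, 2.79, 3.14, 3.14, 3.14].

## Interface

Orientations are given as a rotation vector (axis times angle).
In Python, from bench import arm, viewer, ticket, finder gives the robot as it stands.
- The arm moves only by the tool drive_tool, never from a script. Its argument "commands" is a list that holds one entry, the list of rows, each a list of 7 numbers: the shift along the tool's x, y, z as a fraction of full scale, then the turn, a rotation vector about the tool's x, y, z as a fraction of full scale, then the gripper's target within -1 to 1 (shut at 1, half-way at 0, fully open at -1). A call has 1 to 8 rows; each row is the pose to reach, as a shift and turn from the pose measured when the call began, along the tool's axes at that moment, turning the shorter way round; what a row does not reach only later rows make up. Full scale, the value 1, is 0.15 m for a shift and pi rad for a turn. A row lasts 1/10 s, in which the tool goes at most 50 mm and 8.59 degrees, less where a joint would pass 70% of its speed; a pose out of reach is approached as far as the arm can. A call with a number of a shift or a turn outside -1 to 1 is refused whole. A call with a gripper value outside its range is refused whole. The fingers move at their own pace and stop on an object; the grip force is fixed at half the most. Time passes only in rows, so rows that repeat a pose let the fingers close. It gives the time, the measured TCP pose, the force and the opening at its end, in the units of the state.
- arm.sense(): the state, without advancing time (a new reading comes with each control period).
- viewer.grab_frame(name): name is "side" or "top" or "wrist"; returns a dict with "img" (400x640x3 uint8, blue, green, red), "camera_matrix" (3x3 intrinsics, pixels), "view" (4x4, takes a point from world to camera coordinates). Camera axes: x right, y up, looking along -z (the intrinsics and any distortion apply to the point x, -y, -z); pixel columns grow to the right and rows downward; lengths in m; the calibration is good to about 2 mm. A picture is of the moment at which its call begins. There is no depth.
- ticket.finish_job(): hands the job in, once; it reports no verdict.
Trained networks look in the newest picture that a camera, given by its name, has taken for a name from the list of things; names that differ only in an ending like _2 or _b are one class to them, and where a whole thing is asked for, a point or a joint stands for the part that bears it (a point fixed in the world has none). Each returns a list of dicts, best first, with "conf" (0 to 1); they miss things now and then, are a little off and sometimes report something else, mostly with a low value. They report only what shows in the picture. A call takes as long as a camera call. They do not tell look-alikes from the thing itself.
- finder.boxes_of(label, camera): "box" ([centre column, centre row, width, height] in pixels, round what is visible of it).
The state is a dict: "time_s": time; "joint_pos": joint angles; "dq": joint speeds; "joint_torque": joint torques, N m; "ee_pos": TCP position; "tcp_rot": TCP orientation; "wrist_force": force on the tool from outside, world axes, zero at the start; "wrist_torque": the same for the moment, N m; "grip_width": finger opening in m.
Only numpy, scipy, OpenCV 4.12 (cv2) and the standard library are available. Lean on these libraries where they do the work, as an engineer would, in place of code of your own. Each camera call takes 0.05 s, during which the arm holds its last target. There are 200 camera calls.

## Task

Zero the torsion-spring tester by pressing the hinged plate of the zeroing treadle all the way down with the gripper's fingers, then let the plate spring fully back up. After that swing the tester's cage arm forward against its spring (counter-clockwise seen from above) until it is fully wound to its stop, and finish while still holding it there with the fingers, so that a colleague can read the scale; do not let go. Leave the jar, tube rack, dish and mortar where they stand.

Things in the scene. Friction and masses are not known exactly. Their poses are not given: they have to be found in the camera images.
- tester: Torsion-spring tester, fixed: black base 200 x 200 x 12 mm, round white scale, aluminium hanger plate (60 wide, 102 high, at x +55 mm) holding a dark pivot body. Origin: underside centre, on the vertical pivot axis. Two 12 mm pegs 60 mm from the axis, 112 mm high, end the arm's swing: rest peg on the +y side, stop peg on -y. Nothing but the arm's post is higher than 112 mm.
- pivot_axis (a point): Point on the tester's vertical pivot axis, 142 mm above the bench, level with post_grip.
- cage_arm: Cage arm of the tester: two aluminium plates one above the other, 16 mm wide, 86 to 106 mm above the bench, reaching 119 mm from the pivot axis. Origin: on the pivot axis at bench height; z up; +x runs out along the arm to its post. At rest it points 0.6 rad to the +y side of the tester's -x direction, at the stop 0.6 rad to its -y side.
- post_grip (a point): Grip point on the upright round post near the arm's free end, 110 mm from the pivot axis, 142 mm above the bench. The post is black rubber-sleeved, 14 mm in diameter, sleeve from 112 to 168 mm, top at 172 mm; pinch or push it from above. It moves with the arm on a level arc.
- cage_pivot (a joint): Angle of the cage arm (rad): 0 at rest, grows counter-clockwise seen from above, hard stop at 1.2. Spring-loaded back to 0: the push at the post is about 2.3 N at the start and 8 N at the stop. Let go, it flies back.
- treadle: Zeroing treadle, fixed, on the other side from the tester. Grey housing 150 x 110 x 16 mm with two cheeks (50 mm high) at its +x end that carry a level hinge pin along y, 38 mm high, 55 mm from the centre. Origin: underside centre; +x points from the plate's free end to the hinge.
- treadle_plate: Dark steel plate of the treadle, 120 x 80 x 6 mm, with ribs near the free end. Origin: on the hinge pin; the plate runs from there along its own -x to 122 mm. At rest it slopes up 0.28 rad from the hinge, its free end about 72 mm above the bench; fully down it is level.
- press_point (a point): Point on the top face of the treadle plate, 100 mm from the hinge pin and 22 mm from the free edge, mid-width; z is the plate's normal. About 68 mm above the bench at rest, 41 mm when fully down.
- treadle_hinge (a joint): Angle of the treadle plate (rad): 0 up at rest, 0.28 fully down at its stop. Spring-loaded: at press_point about 2 N at the start and 9 N at the bottom; springs back up when let go.
- jar: Bystander: amber glass jar with a black lid, 52 mm across, 70 mm high. Origin: centre of its underside.
- tube_rack: Bystander: wooden rack of stoppered test tubes, 60 x 130 mm, 124 mm high. Origin: centre of its underside.
- dish: Bystander: flat glass dish, 90 mm across, 15 mm high. Origin: centre of its underside.
- mortar: Bystander: white ceramic bowl, 80 mm across, 50 mm high. Origin: centre of its underside.
Not all that is in view belongs to the job. Of the things that look like the treadle, take the one that is farthest from the robot's base at the start.

How it is judged:
On the way, in this order (a step that is already met when the one before it is completed fails the run):
1. treadle plate pressed fully down by the fingers (value of joint treadle_hinge above 0.255 rad and contact force between the fingers and treadle_plate above 1 N), for 0.1 s.
2. treadle plate let go and fully back up, cage arm not yet swung (value of joint treadle_hinge below 0.04 rad and contact force between anything else and treadle_plate below 0.3 N and value of joint cage_pivot below 0.1 rad), for 0.2 s.
3. cage arm held wound to its stop by the fingers (value of joint cage_pivot above 1.13 rad and contact force between the fingers and cage_arm above 1 N), for 0.5 s.
At the end, for the whole second after the job is handed in: The cage arm is still at its stop (within 0.07 rad of 1.2 rad) and at rest, the fingers press on it with more than 1 N and no bystander leans on it; the treadle plate is back up (under 0.04 rad) with nothing touching it (all of step 3 and velocity of joint cage_pivot between -0.05 and 0.05 rad/s and value of joint treadle_hinge below 0.04 rad and contact force between anything else and treadle_plate below 0.3 N and contact force between each of jar, tube_rack, dish, mortar and cage_arm below 0.1 N); the arm keeps its last pose, push and grip.
It fails at once if jar shifted by more than 30 mm or tipped (distance of jar from where it was at the start of the episode above 0.03 m or angle between jar's own z axis and vertical above 0.4 rad).
It fails at once if tube rack shifted by more than 30 mm or tipped (distance of tube_rack from where it was at the start of the episode above 0.03 m or angle between tube_rack's own z axis and vertical above 0.4 rad).
It fails at once if dish shifted by more than 30 mm or tipped (distance of dish from where it was at the start of the episode above 0.03 m or angle between dish's own z axis and vertical above 0.4 rad).
It fails at once if mortar shifted by more than 30 mm or tipped (distance of mortar from where it was at the start of the episode above 0.03 m or angle between mortar's own z axis and vertical above 0.4 rad).
It also fails if it takes over 48 s, if anything falls off the work surface, if the arm or the gripper's body presses on something with over 40 N, if the wrist force passes 120 N, or if a joint passes its speed limit or range.

## Working session

There is one attempt and no reset: what is moved stays moved. The work goes in short steps, Python scripts to look and compute and a tool call to move; the robot and the scene stay as the last step left them, time stands still between calls to the robot, and variables do not carry over. Pictures are saved under pics/ and viewed, about 8 in all and at most 12, crops included, and the job is handed in when it is done.

Besides the shell and the picture viewer there is one more tool, called after ">>>" by a JSON object that holds its "fn" and its "kwargs". drive_tool: Moves the arm, as the interface text tells. Shift numbers are shares of 0.15 m and turn numbers shares of pi rad, none past 1 either way. Its arguments: {"type":"object","properties":{"commands":{"type":"array","items":{"type":"array","items":{"type":"array","items":{"type":"number"}}}}},"required":["commands"]}

```bash
mkdir -p pics
cat > h.py <<'E'
import numpy as np, cv2
from bench import arm, viewer, ticket, finder
def grab(n):
    f=viewer.grab_frame(n); return f
def proj(f,P):
    P=np.atleast_2d(P); c=(f["view"]@np.c_[P,np.ones(len(P))].T)[:3]; c=np.array([c[0],-c[1],-c[2]])
    p=f["camera_matrix"]@c; return (p[:2]/p[2]).T
def ray(f,uv,z):
    V=np.array(f["view"]);R=V[:3,:3];o=-R.T@V[:3,3]
    d=np.linalg.inv(f["camera_matrix"])@np.array([uv[0],uv[1],1.]);d=R.T@np.array([d[0],-d[1],-d[2]])
    return o+d*(z-o[2])/d[2]
E
python3 - <<'E'
from h import *
s=arm.sense();print({k:np.round(v,3) for k,v in s.items()})
fs={}
for n in("top","side"):
    f=grab(n);cv2.imwrite(f"pics/{n}0.png",f["img"]);fs[n]=f
    V=np.array(f["view"]);print(n,"cam",(-V[:3,:3].T@V[:3,3]).round(3),f.keys())
    for l in["tester","cage_arm","post_grip","treadle","treadle_plate","jar","tube_rack","dish","mortar"]:
        for b in finder.boxes_of(l,n)[:4]: print(n,l,round(b["conf"],2),np.round(b["box"],0),ray(f,b["box"][:2],0.0).round(3))
E
```

```text
{'time_s': np.float64(0.0), 'joint_pos': array([ 1.327,  0.333, -0.065,  1.461,  0.022,  1.35 , -0.088]), 'dq': array([-0.001, -0.   ,  0.   ,  0.001, -0.001,  0.   ,  0.   ]), 'joint_torque': array([-0.0000e+00, -6.2546e+01,  4.9000e-02, -3.9161e+01,  1.6000e-02,
        1.0000e-02, -0.0000e+00]), 'ee_pos': array([ 0.137, -0.609,  0.231]), 'tcp_rot': array([-2.452e+00,  1.963e+00,  2.000e-03]), 'wrist_force': array([-0.055, -0.629, -0.48 ]), 'wrist_torque': array([-0.006, -0.008,  0.067]), 'grip_width': np.float64(0.085)}
top cam [ 0.365 -0.014  1.543] dict_keys(['img', 'camera_matrix', 'view'])
top tester 0.83 [273. 201.  77.  74.] [0.55  0.149 0.   ]
top cage_arm 0.51 [267. 213.  14.  38.] [0.508 0.169 0.   ]
top cage_arm 0.47 [271. 202.  81.  79.] [0.545 0.157 0.   ]
top post_grip 0.8 [266. 213.  20.  47.] [0.508 0.174 0.   ]
top treadle 0.96 [457. 283.  54.  57.] [ 0.261 -0.459  0.   ]
top treadle 0.7 [395. 250.  45.  55.] [ 0.375 -0.256  0.   ]
top treadle 0.57 [386. 186.  46.  51.] [ 0.591 -0.236  0.   ]
top treadle_plate 0.95 [395. 251.  32.  43.] [ 0.37  -0.256  0.   ]
top t
[... 755 characters left out ...]
e treadle 0.62 [346. 188.  36.  33.] [ 0.603 -0.26   0.   ]
side treadle 0.33 [376. 176.  21.  14.] [ 0.58  -0.434  0.   ]
side treadle_plate 0.63 [397. 199.  39.  15.] [ 0.407 -0.334  0.   ]
side treadle_plate 0.57 [446. 190.  23.  15.] [ 0.302 -0.538  0.   ]
side treadle_plate 0.52 [344. 182.  23.   7.] [ 0.644 -0.297  0.   ]
side treadle_plate 0.19 [291. 222.  24.  25.] [0.595 0.063 0.   ]
side jar 0.79 [347. 227.  12.  30.] [ 0.433 -0.054  0.   ]
side tube_rack 0.83 [270. 187.  37.  40.] [ 0.834 -0.05   0.   ]
side tube_rack 0.46 [291. 223.  31.  32.] [0.591 0.07  0.   ]
side dish 0.61 [375. 176.  24.  11.] [ 0.582 -0.431  0.   ]
side mortar 0.69 [204. 271.  28.  22.] [0.602 0.422 0.   ]
```

View pics/top0.png

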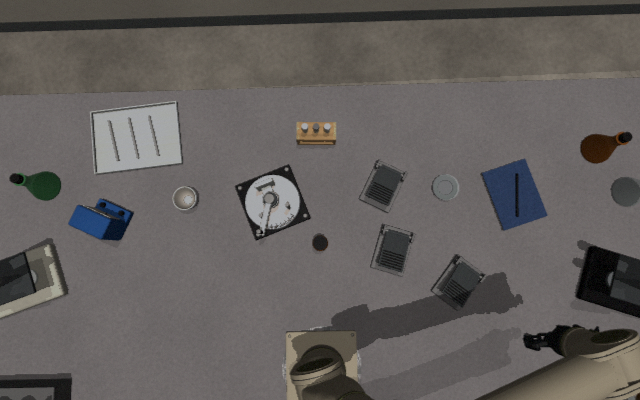

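View pics/side0.png

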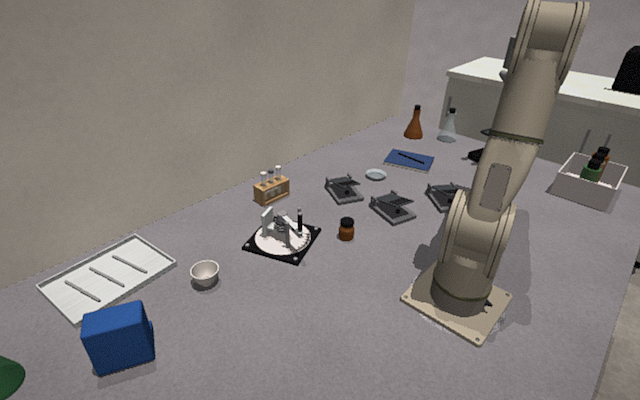

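Top view candidates for the treadle: A (383,186) about 0.63 m from the base, B (394,250) about 0.45 m, C (458,283) about 0.53 m. A is farthest, so I choose A. The tester is at (273,202), with its post near (264,232). I'll check both in close crops.

Run:
```python
from h import *
im=cv2.imread("pics/top0.png")
a=cv2.resize(im[150:220,350:415],None,fx=6,fy=6,interpolation=cv2.INTER_CUBIC)
b=cv2.resize(im[160:245,230:315],None,fx=4.6,fy=4.94,interpolation=cv2.INTER_CUBIC)
b=cv2.resize(im[160:245,230:315],(400,400),interpolation=cv2.INTER_CUBIC)
o=np.zeros((420,795,3),np.uint8);o[:420,:390]=a;o[:400,395:795]=b
cv2.imwrite("pics/crop1.png",o)
```

```text
(no output)
```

View pics/crop1.png

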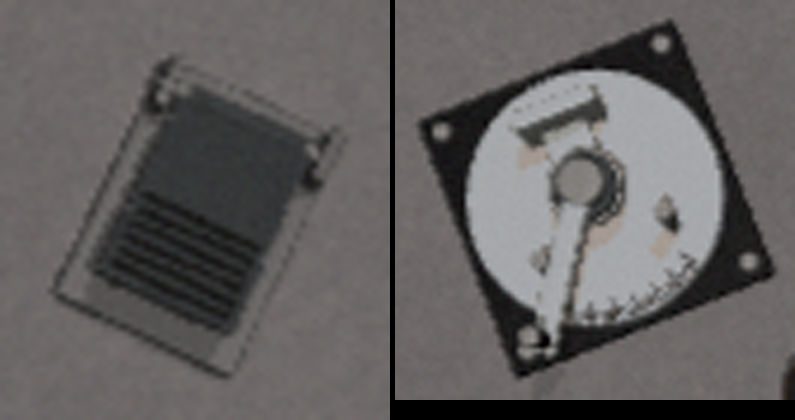

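Crop: treadle A has its hinge cheeks at the upper right (far from the robot) and its ribs and free end at the lower left. The tester has its hanger at the top and the arm pointing down to the post at about pixel (261,233). Next I compute poses.

```bash
cat > fit.py <<'E'
from h import *
from scipy.optimize import least_squares
f=grab("top")
def fit(pts,uv,x0):
    pts=np.array(pts);uv=np.array(uv)
    def P(p,q): c,s=np.cos(p[2]),np.sin(p[2]); q=np.atleast_2d(q);return np.c_[p[0]+c*q[:,0]-s*q[:,1],p[1]+s*q[:,0]+c*q[:,1],q[:,2]]
    r=least_squares(lambda p:(proj(f,P(p,pts))-uv).ravel(),x0); print(r.x.round(4),"res",np.round(r.fun,1)); return r.x,P
L=lambda u,v:(350+u/6-.4,150+v/6-.4)
t,P=fit([[-.075,.055,.01],[-.075,-.055,.01],[.075,-.055,.01],[.075,.055,.01]],[L(55,293),L(230,378),L(345,130),L(165,60)],[.59,-.235,-.3])
print("press",P(t,[[-.0456,0,.068]]),P(t,[[-.045,0,.041]]))
M=lambda u,v:(230+(u-395)/4.706-.4,160+v/4.706-.4)
k,P=fit([[.1,-.1,.012],[.1,.1,.012],[-.1,.1,.012],[-.1,-.1,.012]],[M(672,20),M(420,122),M(520,377),M(773,272)],[.55,.15,.37])
for a in(0,.6,1.2):
    th=np.pi-.6+a; print("post",a,P(k,[[.11*np.cos(th),.11*np.sin(th),.142]]),"tangent yaw",k[2]+th+np.pi/2-2*np.pi)
th=np.pi-.6;print("post top px",proj(f,P(k,[[.11*np.cos(th),.11*np.sin(th),.172]])),"seen",M(540,340))
E
python3 fit.py
```

```text
[ 0.5919 -0.2239 -0.4613] res [-0.1  0.1  0.6 -0.4 -0.5  1.  -0.1 -0.7]
press [[ 0.55108215 -0.20357673  0.068     ]] [[ 0.55161943 -0.20384381  0.041     ]]
[0.5464 0.1502 0.3648] res [ 0.4 -0.5 -0.8 -0.1 -0.6  0.5  1.   0.1]
post 0 [[0.43940321 0.17584243 0.142     ]] tangent yaw -1.8060118275831396
post 0.6 [[0.44361219 0.11096437 0.142     ]] tangent yaw -1.20601182758314
post 1.2 [[0.48371892 0.05979477 0.142     ]] tangent yaw -0.6060118275831403
post top px [[258.46583189 230.86426865]] seen (260.41172970675734, 231.8481937951551)
```

>>> {"fn": "drive_tool", "kwargs": {"commands": [[[-0.5, -0.82, 0, 0, 0, 0, 1], [-0.5, -0.82, 0, 0, 0, 0, 1], [-0.5, -0.82, 0, 0, 0, 0, 1], [-0.5, -0.82, 0, 0, 0, 0, 1]]]}}

```text
time_s: 1.45
ee_pos: [0.2466, -0.5053, 0.2319]
tcp_rot: [-2.46, 1.95, -0.002]
wrist_force: [0.9, 0.3, 0.4]
grip_width: 0.0283
```

>>> {"fn": "drive_tool", "kwargs": {"commands": [[[-0.5, -0.82, 0, 0, 0, 0, 1], [-0.5, -0.82, 0, 0, 0, 0, 1], [-0.5, -0.82, 0, 0, 0, 0, 1], [-0.5, -0.82, 0, 0, 0, 0, 1]]]}}

```text
time_s: 1.85
ee_pos: [0.3548, -0.3989, 0.2328]
tcp_rot: [-2.468, 1.937, -0.004]
wrist_force: [-0.6, -0.2, 0.0]
grip_width: 0.0
```

>>> {"fn": "drive_tool", "kwargs": {"commands": [[[-0.5, -0.82, 0, 0, 0, 0, 1], [-0.5, -0.82, 0, 0, 0, 0, 1], [-0.5, -0.82, 0, 0, 0, 0, 1], [-0.5, -0.82, 0, 0, 0, 0, 1]]]}}

```text
time_s: 2.25
ee_pos: [0.4611, -0.2907, 0.2338]
tcp_rot: [-2.475, 1.923, -0.005]
wrist_force: [-0.5, 0.0, -0.5]
grip_width: -0.0007
```

```bash
cat > go.py <<'E'
# usage: go.py x y z [yaw] -> shares for a move to a world pose, tool down, tool x at yaw
import sys; from h import *
from scipy.spatial.transform import Rotation as R
s=arm.sense();r=R.from_rotvec(s["tcp_rot"]);a=list(map(float,sys.argv[1:]))
X=r.as_matrix()[:,0];yaw=np.arctan2(X[1],X[0])
y=a[3] if len(a)>3 else yaw
g=R.from_euler("z",y)*R.from_euler("x",np.pi)
print("t",s["time_s"],"pos",np.round(s["ee_pos"],4),"yaw",round(yaw,3),"F",np.round(s["wrist_force"],1),"w",round(float(s["grip_width"]),4),"q",np.round(s["joint_pos"],2))
print("shift",(r.inv().apply(np.array(a[:3])-s["ee_pos"])/.15).round(3),"turn",((r.inv()*g).as_rotvec()/np.pi).round(3))
E
python3 go.py .551 -.204 .12
```

```text
t 2.25 pos [ 0.4611 -0.2907  0.2338] yaw -1.321 F [-0.5  0.  -0.5] w -0.0007 q [ 0.83  0.18 -0.38  1.66  0.06  1.32 -0.89]
shift [-0.41  -0.718  0.766] turn [-0.003  0.001 -0.   ]
```

>>> {"fn": "drive_tool", "kwargs": {"commands": [[[-0.41, -0.72, 0.3, 0, 0, 0, 1], [-0.41, -0.72, 0.3, 0, 0, 0, 1], [-0.41, -0.72, 0.7, 0, 0, 0, 1], [-0.41, -0.72, 0.77, 0, 0, 0, 1], [-0.41, -0.72, 0.77, 0, 0, 0, 1]]]}}

```text
time_s: 2.75
ee_pos: [0.5494, -0.2012, 0.1141]
tcp_rot: [-2.479, 1.92, 0.008]
wrist_force: [-1.4, 0.4, -0.1]
grip_width: 0.0003
```

```bash
python3 go.py .551 -.204 .034
python3 - <<'E'
from h import *
o=np.zeros((400,780,3),np.uint8)
for i,(n,(u,v)) in enumerate((("top",(383,186)),("side",(345,185)))):
    f=grab(n); o[:,i*395:i*395+385]=cv2.resize(f["img"][v-50:v+50,u-48:u+48],(385,400),interpolation=cv2.INTER_CUBIC)
cv2.imwrite("pics/c2.png",o)
E
```

```text
t 2.75 pos [ 0.5494 -0.2012  0.1141] yaw -1.318 F [-1.4  0.4 -0.1] w 0.0003 q [ 0.64  0.38 -0.44  1.69  0.17  1.12 -1.17]
shift [ 0.025 -0.005  0.534] turn [-0.001  0.003 -0.   ]
```

View pics/c2.png

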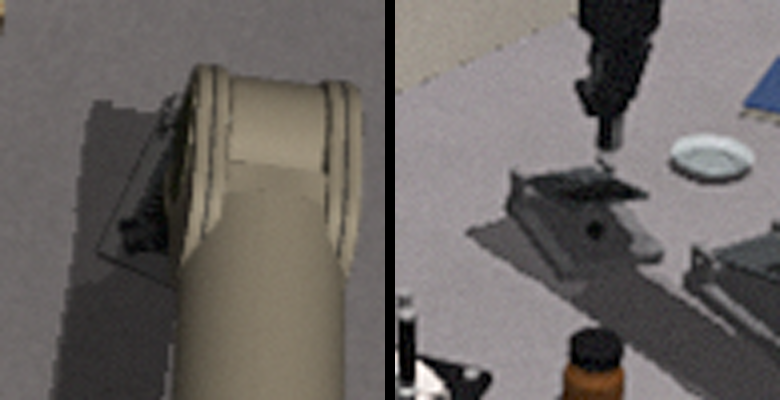

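The fingers hang above the free-end part of plate A (side crop, tip at about (610,150)). Now press.

>>> {"fn": "drive_tool", "kwargs": {"commands": [[[0.02, 0, 0.2, 0, 0, 0, 1], [0.02, 0, 0.3, 0, 0, 0, 1], [0.02, 0, 0.38, 0, 0, 0, 1], [0.02, 0, 0.44, 0, 0, 0, 1], [0.02, 0, 0.49, 0, 0, 0, 1], [0.02, 0, 0.49, 0, 0, 0, 1]]]}}

```text
time_s: 3.45
ee_pos: [0.5522, -0.2078, 0.0467]
tcp_rot: [-2.475, 1.924, -0.005]
wrist_force: [-5.4, 0.5, 7.5]
grip_width: -0.0002
```

```bash
python3 go.py .551 -.204 .034
```

```text
t 3.45 pos [ 0.5522 -0.2078  0.0467] yaw -1.322 F [-5.4  0.5  7.5] w -0.0002 q [ 0.63  0.46 -0.42  1.73  0.21  0.99 -1.19]
shift [-0.027  0.002  0.085] turn [-0.002  0.001 -0.   ]
```

>>> {"fn": "drive_tool", "kwargs": {"commands": [[[0, 0, 0.05, 0, 0, 0, 1], [0, 0, 0.09, 0, 0, 0, 1], [0, 0, 0.12, 0, 0, 0, 1], [0, 0, 0.12, 0, 0, 0, 1], [0, 0, 0.12, 0, 0, 0, 1]]]}}

```text
time_s: 3.95
ee_pos: [0.5532, -0.2083, 0.038]
tcp_rot: [-2.476, 1.926, -0.009]
wrist_force: [-42.5, 12.8, 91.1]
grip_width: 0.0
```

```bash
python3 go.py .551 -.204 .034;python3 - <<'E'
from h import *
f=grab("side");u,v=345,185
cv2.imwrite("pics/c3.png",cv2.resize(f["img"][v-40:v+40,u-40:u+40],(400,400),interpolation=cv2.INTER_CUBIC))
E
```

```text
t 3.95 pos [ 0.5532 -0.2083  0.038 ] yaw -1.322 F [-42.5  12.8  91.1] w 0.0 q [ 0.62  0.47 -0.42  1.74  0.22  0.97 -1.2 ]
shift [-0.031  0.007  0.027] turn [-0.002 -0.001  0.   ]
```

View pics/c3.png

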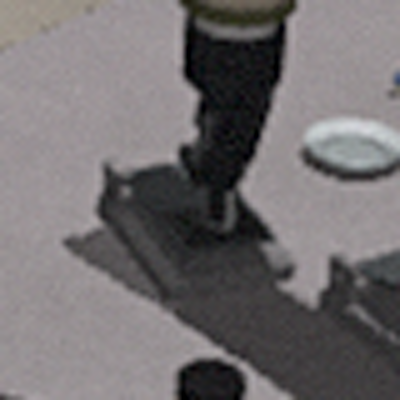

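The plate is level at its stop: force about 100 N, held with a hard stop. Lift off now.

>>> {"fn": "drive_tool", "kwargs": {"commands": [[[0, 0, -0.1, 0, 0, 0, 1], [0, 0, -0.3, 0, 0, 0, 1], [0, 0, -0.6, 0, 0, 0, 1], [0, 0, -0.95, 0, 0, 0, 1], [0, 0, -0.95, 0, 0, 0, 1], [0, 0, -0.95, 0, 0, 0, 1], [0, 0, -0.95, 0, 0, 0, 1]]]}}

```text
time_s: 4.7
ee_pos: [0.5517, -0.2083, 0.1798]
tcp_rot: [-2.476, 1.927, -0.008]
wrist_force: [-0.7, -0.4, 0.1]
grip_width: -0.0001
```

```bash
python3 go.py .44 .176 .24 -1.806;python3 - <<'E'
from h import *
f=grab("side");u,v=345,185
cv2.imwrite("pics/c4.png",cv2.resize(f["img"][v-40:v+40,u-40:u+40],(400,400),interpolation=cv2.INTER_CUBIC))
E
```

```text
t 4.7 pos [ 0.5517 -0.2083  0.1798] yaw -1.322 F [-0.7 -0.4  0.1] w -0.0001 q [ 0.65  0.32 -0.45  1.61  0.14  1.24 -1.14]
shift [-2.666  0.09  -0.406] turn [-0.002 -0.     0.154]
```

View pics/c4.png

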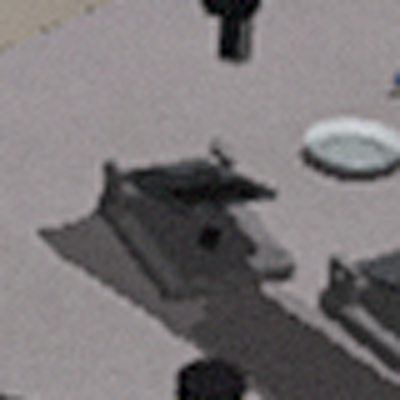

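The plate is back up and the fingers are clear. Move on to the post.

>>> {"fn": "drive_tool", "kwargs": {"commands": [[[-0.9, 0.03, -0.4, 0, 0, 0, -1], [-0.9, 0.03, -0.4, 0, 0, 0, -1], [-0.9, 0.03, -0.4, 0, 0, 0, -1], [-0.9, 0.03, -0.4, 0, 0, 0, -1]]]}}

```text
time_s: 5.15
ee_pos: [0.5135, -0.0719, 0.241]
tcp_rot: [-2.483, 1.915, -0.009]
wrist_force: [0.1, 0.2, 0.2]
grip_width: 0.058
```

>>> {"fn": "drive_tool", "kwargs": {"commands": [[[-0.9, 0.03, 0, 0, 0, 0, -1], [-0.9, 0.03, 0, 0, 0, 0, -1], [-0.9, 0.03, 0, 0, 0, 0, -1], [-0.9, 0.03, 0, 0, 0, 0, -1]]]}}

```text
time_s: 5.55
ee_pos: [0.4731, 0.0631, 0.2403]
tcp_rot: [-2.491, 1.905, -0.007]
wrist_force: [0.2, -0.1, -0.1]
grip_width: 0.0856
```

```bash
python3 go.py .42 .14 .25 -1.806
```

```text
t 5.55 pos [0.4731 0.0631 0.2403] yaw -1.306 F [ 0.2 -0.1 -0.1] w 0.0856 q [ 0.43  0.03 -0.66  1.8   0.02  1.31 -1.54]
shift [-0.587  0.207 -0.066] turn [-0.002  0.001  0.159]
```

>>> {"fn": "drive_tool", "kwargs": {"commands": [[[-0.78, 0.02, -0.06, 0, 0, 0.09, -1], [-0.78, 0.02, -0.06, 0, 0, 0.09, -1], [-0.78, 0.02, -0.06, 0, 0, 0.09, -1], [-0.78, 0.02, -0.06, 0, 0, 0.09, -1], [-0.78, 0.02, -0.06, 0, 0, 0.09, -1]]]}}

```text
time_s: 6.05
ee_pos: [0.4394, 0.1749, 0.2485]
tcp_rot: [-2.199, 2.236, -0.004]
wrist_force: [0.3, -0.4, 1.3]
grip_width: 0.0852
```

```bash
python3 go.py .44 .176 .25 -1.6
python3 - <<'E'
from h import *
o=np.zeros((400,800,3),np.uint8)
f=grab("wrist");cv2.imwrite("pics/w.png",f["img"]);o[:250,:400]=cv2.resize(f["img"],(400,250))
th=np.pi-.6+.3648;print("model post top px",proj(f,[[.5464+.11*np.cos(th),.1502+.11*np.sin(th),.172]]))
for l in("post_grip","cage_arm"):
  for b in finder.boxes_of(l,"wrist")[:3]: print("wrist",l,b["conf"],np.round(b["box"]))
g=grab("side");u,v=290,230;o[:,405:795]=cv2.resize(g["img"][v-50:v+50,u-48:u+48],(390,400),interpolation=cv2.INTER_CUBIC)
print(proj(g,[[.5464+.11*np.cos(th),.1502+.11*np.sin(th),.172]]),"crop origin",u-48,v-50)
cv2.imwrite("pics/c5.png",o)
E
```

```text
t 6.05 pos [0.4394 0.1749 0.2485] yaw -1.587 F [ 0.3 -0.4  1.3] w 0.0852 q [ 0.3   0.02 -0.77  1.79  0.02  1.33 -2.07]
shift [-0.007 -0.004 -0.01 ] turn [-0.002  0.001  0.004]
model post top px [[318.66109682 208.65312019]]
wrist post_grip 0.94 [338. 118.  68. 204.]
wrist cage_arm 0.55 [338. 118.  68. 207.]
[[300.12152437 211.78375383]] crop origin 242 180
```

View pics/c5.png

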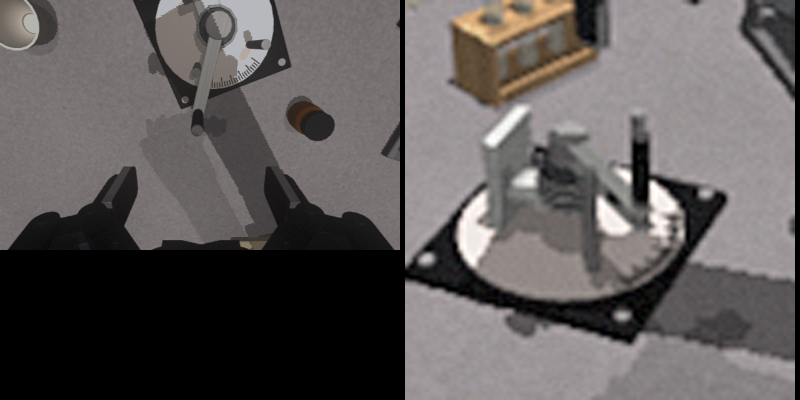

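Wrist picture: the post top is at about (197,130) in the half-size view, i.e. pixel (315,208), within 4 px of the model's (319,209) and midway between the fingers. Descend and pinch.

>>> {"fn": "drive_tool", "kwargs": {"commands": [[[0, 0, 0.25, 0, 0, 0, -1], [0, 0, 0.5, 0, 0, 0, -1], [0, 0, 0.7, 0, 0, 0, -1], [0, 0, 0.82, 0, 0, 0, -1], [0, 0, 0.82, 0, 0, 0, -1]]]}}

```text
time_s: 6.75
ee_pos: [0.4394, 0.1726, 0.1234]
tcp_rot: [-2.197, 2.244, -0.0]
wrist_force: [0.4, 0.0, 0.9]
grip_width: 0.0856
```

>>> {"fn": "drive_tool", "kwargs": {"commands": [[[0, 0, 0, 0, 0, 0, 1], [0, 0, 0, 0, 0, 0, 1], [0, 0, 0, 0, 0, 0, 1], [0, 0, 0, 0, 0, 0, 1], [0, 0, 0, 0, 0, 0, 1], [0, 0, 0, 0, 0, 0, 1], [0, 0, 0, 0, 0, 0, 1], [0, 0, 0, 0, 0, 0, 1]]]}}

```text
time_s: 7.55
ee_pos: [0.4396, 0.1734, 0.1241]
tcp_rot: [-2.196, 2.242, -0.0]
wrist_force: [-2.6, 2.7, 6.2]
grip_width: 0.0124
```

```bash
for a in 0.2 0.4 0.6 0.8 1.0 1.2 1.25; do python3 - $a <<'E'
import sys,subprocess,numpy as np
a=float(sys.argv[1]);th=np.pi-.6+.3648+a
o=subprocess.run(["python3","go.py",*map(str,(.5464+.11*np.cos(th),.1502+.11*np.sin(th),.127,-1.587+min(a,1.2)*.8))],capture_output=True,text=True).stdout.splitlines()
if a<.3:print(o[0])
print(a,o[1])
E
done
```

```text
t 7.55 pos [0.4396 0.1734 0.1241] yaw -1.591 F [-2.6  2.7  6.2] w 0.0124 q [ 0.26  0.16 -0.78  1.95  0.13  1.08 -2.16]
0.2 shift [ 0.129  0.018 -0.02 ] turn [-0.001  0.001 -0.052]
0.4 shift [ 0.275  0.006 -0.02 ] turn [-0.001  0.    -0.103]
0.6 shift [ 0.416 -0.036 -0.02 ] turn [-0.001  0.    -0.154]
0.8 shift [ 0.545 -0.104 -0.02 ] turn [-0.001  0.    -0.205]
1.0 shift [ 0.658 -0.197 -0.02 ] turn [-0.001  0.    -0.256]
1.2 shift [ 0.751 -0.31  -0.02 ] turn [-0.001  0.    -0.307]
1.25 shift [ 0.771 -0.341 -0.02 ] turn [-0.001  0.    -0.307]
```

>>> {"fn": "drive_tool", "kwargs": {"commands": [[[0.06, 0.01, 0, 0, 0, -0.026, 1], [0.13, 0.018, 0, 0, 0, -0.052, 1], [0.2, 0.014, 0, 0, 0, -0.078, 1], [0.275, 0.006, 0, 0, 0, -0.103, 1], [0.345, -0.012, 0, 0, 0, -0.128, 1], [0.416, -0.036, 0, 0, 0, -0.154, 1], [0.48, -0.068, 0, 0, 0, -0.18, 1], [0.545, -0.104, 0, 0, 0, -0.205, 1]]]}}

```text
time_s: 8.35
ee_pos: [0.4544, 0.0939, 0.1242]
tcp_rot: [-2.793, 1.421, -0.003]
wrist_force: [7.8, 17.1, -10.8]
grip_width: 0.0121
```

```bash
for a in 0.9 1.0 1.1 1.2 1.25; do python3 - $a <<'E'
import sys,subprocess,numpy as np
a=float(sys.argv[1]);th=np.pi-.6+.3648+a
o=subprocess.run(["python3","go.py",*map(str,(.5464+.11*np.cos(th),.1502+.11*np.sin(th),.125,-1.587+min(a,1.2)*.8))],capture_output=True,text=True).stdout.splitlines()
if a<.95:print(o[0])
print(a,o[1])
E
done
```

```text
t 8.35 pos [0.4544 0.0939 0.1242] yaw -0.941 F [  7.8  17.1 -10.8] w 0.0121 q [ 0.44  0.13 -0.77  1.97  0.1   1.07 -1.32]
0.9 shift [ 0.084  0.016 -0.005] turn [-0.002  0.    -0.024]
1.0 shift [ 0.157  0.01  -0.005] turn [-0.002  0.    -0.049]
1.1 shift [ 0.229 -0.004 -0.005] turn [-0.002  0.    -0.075]
1.2 shift [ 0.299 -0.024 -0.005] turn [-0.002  0.    -0.1  ]
1.25 shift [ 0.333 -0.037 -0.005] turn [-0.002  0.    -0.1  ]
```

>>> {"fn": "drive_tool", "kwargs": {"commands": [[[0.084, 0.016, 0, 0, 0, -0.024, 1], [0.157, 0.01, 0, 0, 0, -0.049, 1], [0.229, -0.004, 0, 0, 0, -0.075, 1], [0.299, -0.024, 0, 0, 0, -0.1, 1], [0.315, -0.03, 0, 0, 0, -0.1, 1], [0.315, -0.03, 0, 0, 0, -0.1, 1]]]}}

```text
time_s: 8.95
ee_pos: [0.4834, 0.0635, 0.1241]
tcp_rot: [-2.981, 0.958, 0.005]
wrist_force: [-15.0, 18.4, 9.2]
grip_width: 0.0126
```

```bash
cat > chk.py <<'E'
from h import *
s=arm.sense();d=np.array(s["ee_pos"])[:2]-[.5464,.1502];th=np.arctan2(d[1],d[0])%(2*np.pi)
t=np.array([-np.sin(th),np.cos(th)]);F=np.array(s["wrist_force"])
print("t",s["time_s"],"pivot est",round(th-np.pi+.6-.3648,3),"r",np.hypot(*d).round(4),"F",F.round(1),"Ftan",(F[:2]@t).round(1),"Frad",(F[:2]@d/np.hypot(*d)).round(1),"w",s["grip_width"])
E
python3 chk.py; python3 go.py .4837 .0598 .125
```

```text
t 8.95 pivot est 1.178 r 0.1072 F [-15.   18.4   9.2] Ftan -23.0 Frad -6.1 w 0.01256774143836931
t 8.95 pos [0.4834 0.0635 0.1241] yaw -0.622 F [-15.   18.4   9.2] w 0.0126 q [ 0.49  0.2  -0.76  1.91  0.14  1.08 -0.95]
shift [ 0.016  0.019 -0.006] turn [-0.003  0.002 -0.   ]
```

About 23 N tangential against the spring's roughly 8 N, so the arm is on its stop. Keep a small overdrive and verify.

>>> {"fn": "drive_tool", "kwargs": {"commands": [[[0.03, 0, 0, 0, 0, 0, 1], [0.03, 0, 0, 0, 0, 0, 1], [0.03, 0, 0, 0, 0, 0, 1], [0.03, 0, 0, 0, 0, 0, 1], [0.03, 0, 0, 0, 0, 0, 1], [0.03, 0, 0, 0, 0, 0, 1], [0.03, 0, 0, 0, 0, 0, 1], [0.03, 0, 0, 0, 0, 0, 1]]]}}

```text
time_s: 9.75
ee_pos: [0.4835, 0.0635, 0.124]
tcp_rot: [-2.985, 0.952, 0.016]
wrist_force: [-23.8, 9.2, 17.8]
grip_width: 0.0124
```

```bash
python3 chk.py
python3 - <<'E'
from h import *
o=np.zeros((500,800,3),np.uint8)
f=grab("wrist");o[:250,:400]=cv2.resize(f["img"],(400,250))
g=grab("side");o[:,405:795]=cv2.resize(g["img"][150:270,245:339],(390,500),interpolation=cv2.INTER_CUBIC)
g=grab("side");o[250:,:400]=cv2.resize(g["img"][150:300,190:430],(400,250))
cv2.imwrite("pics/c6.png",o)
E
python3 chk.py
```

```text
t 9.75 pivot est 1.178 r 0.1071 F [-23.8   9.2  17.8] Ftan -24.6 Frad 6.5 w 0.0124393602140515
t 9.9 pivot est 1.178 r 0.1071 F [-23.6   8.2  18. ] Ftan -23.9 Frad 7.3 w 0.012706491880632562
```

View pics/c6.png

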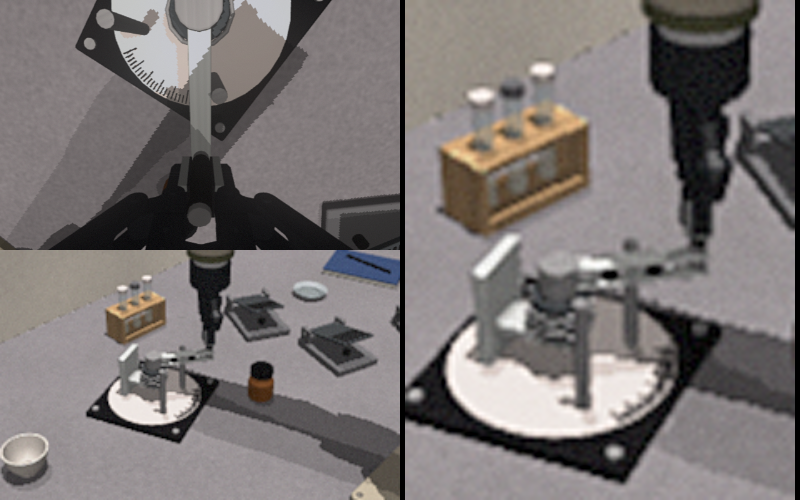

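The wrist view shows the arm lying against the stop peg at about (217,92), with the post pinched at (200,190). The treadle plate is up and the jar is clear. Pose and force are steady, so I hand the job in.

```bash
python3 -c "
from bench import ticket; print(ticket.finish_job())"
```

```text
the job is handed in; nothing more can be done
None
```

I zeroed the tester and handed the job in at about 9.9 s with the cage arm wound to its stop and the fingers still gripping its post. `finish_job()` gives no verdict, so the result rests on my own checks.

- **Treadle:** I pressed the one farthest from the base, of three look-alikes. The side picture showed the plate level at its stop. After I lifted off, it showed the plate fully back up with nothing touching it.
- **Cage arm:** I pinched the post and swung it counter-clockwise. The wrist picture shows the arm lying against the stop peg. The pose stayed the same over the last 0.9 s, with about 24 N of push along the swing (the spring alone is about 8 N).
- **Bystanders:** the jar, tube rack and mortar stood clear in the last pictures, and nothing touched the dish. I did not measure how far any of them had moved.

Two readings to note:
- **Stop angle:** my estimate from the camera fit was 1.18 rad, not 1.20, and the radius was 107 mm, not 110 mm. That is about 3 mm of fit error.
- **Treadle force:** the wrist force reached about 101 N while I pressed the plate, higher than I intended but under the 120 N limit.

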